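Hang the crucible carrier on the cooling rail

TASK

Make the cooling-rail stand ready by swinging its yellow brace leg out towards you until it is fully home against its end stop. Then pick up the crucible carrier by its blue grip, keep it upright, hook it over the rail at the green band, slide it along the rail without unhooking it until its hook is centred on the red band, and leave it hanging there at rest. Do not disturb the loose crucible or the wash bottle.

Things in the scene. Friction and masses are not known exactly. Their poses are not given: they have to be found in the camera images.
- stand: Fixed stand. Origin: on the bench under mid-rail; y along the rail, x away from the robot. Round steel rail 12 mm in diameter, axis 200 mm above the bench, between two 16 mm posts at y = -180 and +180 mm that end at rail height. Base bar 45 mm wide, 10 mm high under the rail, with a 34 mm wide, 10 mm high arm reaching to x = -105 mm at y = -150 mm, which carries the brace hinge.
- brace (a joint): Angle (rad) of the yellow brace leg about its upright hinge. 0: folded, pointing along the stand's +y. It grows counter-clockwise seen from above to 1.57: pointing along the stand's -x, against its end stop, fully home. The hinge is stiff: the leg stays wherever it is left, and moving it takes about 1 to 2 N at the peg. It starts folded or a little way out.
- brace_hinge (a point): Point on the brace's upright hinge axis, 17 mm above the bench, at x = -85, y = -150 mm of the stand.
- brace_peg (a point): Middle of the upright black round peg at the free end of the brace, 14 mm in diameter, 90 mm from the hinge axis; this point is 47 mm above the bench, the peg's top at 67 mm, the top of the leg (16 mm wide, 8 mm thick) at 21 mm. Pinch or push it here.
- load_band: Green band, 24 mm long, flush round the rail: where to hook the carrier on. Origin: on the rail's axis at the band's middle; y along the rail, x as the stand's. It may be on either side of the red band.
- mark_band: Red band, 24 mm long, flush round the rail: where the carrier must end. Origin: on the rail's axis at the band's middle; axes as the stand's.
- carrier: Loose steel carrier, about 220 g, standing on its tray; total height 178 mm. Origin: centre of the tray's underside; z up. Tray 64 mm (x) by 84 mm (y), 4 mm thick, two white crucibles clamped on it (38 mm wide, tops at 36 mm). A strip stem, 24 mm wide in y, rises at x = -13 mm to a downward-open hook with a blue square grip on top. It hangs level, either way round.
- carrier_hook (a point): Point in the hook where the rail's axis lies when hung: 125 mm above the tray's underside, on the carrier's z axis. The hook is a 24 mm wide strip along the carrier's y (along the rail when hung), open downward, 22 mm wide in x between stem and tip; the tip ends 25 mm below this point. Its roof is a shallow V that centres itself on the rail.
- carrier_grip (a point): Point on the carrier's z axis in the blue square grip (16 by 16 mm, faces along the carrier's x and y), 35 mm above carrier_hook. The grip's top is 18 mm above this point, the hook's roof 28 mm below it. Take it from above, fingers on the two faces that look along the carrier's y.
- crucible: Loose white porcelain cup, 44 mm wide, 38 mm high, standing on the bench; leave alone. Origin: centre of its underside.
- wash_bottle: Loose white bottle with a blue cap, 60 mm wide, 160 mm high; leave alone. Origin: centre of its underside.
- cupel_tray: Fixed grey tray, 200 by 160 mm, of small white cups, 48 mm high in all. Origin: centre of its underside.
Things that resemble listed ones, but are neither listed nor needed, are in the scene too. Leave any purple look-alike of the carrier alone.

How it is judged (in metres and radians):
On the way, in this order (a step that is already met when the one before it is completed fails the run):
1. the brace leg is swung out and home against its end stop (within 0.07 rad) (value of joint brace above 1.5 rad), for 0.3 s.
2. the carrier hangs on the rail with its hook within 25 mm of the middle of the green band (x of carrier_hook in the frame of mark_band between -0.006 and 0.006 m and z of carrier_hook in the frame of mark_band between -0.006 and 0.006 m and contact force between carrier and stand above 0.5 N and y of carrier_hook in the frame of load_band between -0.025 and 0.025 m), for 0.2 s.
At the end, for the whole second after the job is handed in: The brace is home (within 0.07 rad of its stop); the carrier hangs on the rail by its hook (rail within 6 mm of its seat), upright within 0.15 rad, at rest, released, its hook centred on the red band within 8 mm along the rail (value of joint brace above 1.5 rad and x of carrier_hook in the frame of mark_band between -0.006 and 0.006 m and z of carrier_hook in the frame of mark_band between -0.006 and 0.006 m and contact force between carrier and stand above 0.5 N and y of carrier_hook in the frame of mark_band between -0.008 and 0.008 m and angle between carrier's own z axis and vertical below 0.15 rad and linear speed of carrier below 0.03 m/s and contact force between carrier and the fingers below 0.05 N); the robot touches nothing.
It fails at once if the carrier was hooked on or lifted off the rail more than 35 mm from the middle of the green band (x of carrier_hook in the frame of load_band between -0.012 and 0.012 m and z of carrier_hook in the frame of load_band between 0.01 and 0.026 m and y of carrier_hook in the frame of stand between -0.17 and 0.17 m and (y of carrier_hook in the frame of load_band above 0.035 m or y of carrier_hook in the frame of load_band below -0.035 m)).
It fails at once if the carrier was tipped by more than 0.6 rad (angle between carrier's own z axis and vertical above 0.6 rad).
It fails at once if the loose crucible was moved more than 25 mm or tipped (distance of crucible from where it was at the start of the episode above 0.025 m or angle between crucible's own z axis and vertical above 0.5 rad).
It fails at once if the wash bottle was moved more than 25 mm or tipped (distance of wash_bottle from where it was at the start of the episode above 0.025 m or angle between wash_bottle's own z axis and vertical above 0.5 rad).
It also fails if it takes over 64 s, if anything falls off the work surface, if the arm or the gripper's body presses on something with over 40 N, if the wrist force passes 120 N, or if a joint passes its speed limit or range.

ROBOT

A 6-joint arm with a two-finger parallel gripper is mounted at the origin on the work surface. World frame = base frame: x ahead of the robot, y to its left, z up, the work surface at z = 0. Lengths are in mm, angles in rad, forces in N, time in s.
With the tool pointing down it reaches from about 300 to 775 mm from the base axis. Payload 14.6 kg.
Tool frame: the origin (TCP) lies on the centre line of the jaws, within the pads' length; the fingertips stand 8 mm ahead of it and the grasp point (between the pads) lies 11 mm behind it; z points along the fingers, y is the direction in which the jaws open and shut (so a half turn about z gives the same grasp; the last joint's range is limited). The gripper opens to 94 mm and grips with 3 to 60 N. Pads are 16 mm wide; open, the fingers measure 119 mm over their backs; the gripper's body (75 mm by 177 mm) begins 78 mm behind the grasp point.
Start: joints at [-1.345, 0.3, 1.521, -0, 1.321, -0.067], TCP at [158.742, -526.583, 183.346] pointing down, gripper open.
Joint ranges: [-3.03, 3.03], [-0.79, 2.21], [0.23, 2.52], [-1.04, 4.18], [0, 3.07], [-2.55, 2.55]. Speed limits (rad/s): [2.22, 2.22, 2.57, 3.14, 3.14, 3.14].

INTERFACE

Orientations are given as [roll, pitch, yaw] about the fixed x, y, z axes, in that order (R = Rz(yaw) Ry(pitch) Rx(roll)).
In Python, from cell import read_state, cams, manip gives the robot as it stands.
- The arm moves only by the shell command python3 -m handwheel 'ROWS' [OPENING] [FORCE]. ROWS is JSON, a list of rows, each a list of 4 numbers: the shift along the tool's x, y, z in m, then the turn about the tool's z in degrees. In form: [[dx, dy, dz, turn], ...]. A call has 1 to 5 rows; each row is the pose to reach, as a shift and turn from the pose measured when the call began, along the tool's axes at that moment; what a row does not reach only later rows make up. A row lasts 1/8 s, in which the tool goes at most 62.5 mm and 10.7 degrees, less where a joint would pass 70% of its speed; a pose out of reach is approached as far as the arm can. A call with a gripper value outside its range is refused whole. OPENING is the closure, from 0 (fully open) to 1 (shut), set as the call begins (- or left out, the last holds). The fingers move at their own pace and stop on an object; FORCE is the grip in N (left out, the last holds). Time passes only in rows, so rows that repeat a pose let the fingers close. It gives the time, the measured TCP pose, the force and the opening at its end, in the units of the state.
- read_state(): the state, without advancing time (a new reading comes with each control period).
- cams.camera(name): name is "side" or "top" or "wrist"; returns the picture (400x640x3 uint8, red, green, blue); there is no depth.
- cams.get_calibration(name): a dict with "vertical_fov" (degrees; the focal length in pixels is half the picture's height over the tangent of half this angle, whatever the lens; pixels are square), "cx", "cy" (the principal point, pixels), "R" (3x3) and "t" (3): a world point X has camera coordinates R X + t. Camera axes: x right, y down, z forward; pixel columns grow to the right and rows downward; lengths in mm; the calibration is good to about 2 mm. A picture is of the moment at which its call begins: read the wrist's pose just before it. get_calibration takes no time and is no camera call; for the wrist camera it gives the pose at the moment of the call.
- manip.sign_off(): hands the job in, once; it reports no verdict.
The state is a dict: "clock": time; "joints": joint angles; "qd": joint speeds; "effort": joint torques, N m; "eef_pos": TCP position; "eef_rot": TCP orientation; "wrist_force": force on the tool from outside, world axes, zero at the start; "moment": the same for the moment, N m; "finger_gap": finger opening in mm.
Only numpy, scipy, OpenCV 4.12 (cv2) and the standard library are available. Lean on these libraries where they do the work, as an engineer would, in place of code of your own. Each camera call takes 0.05 s, during which the arm holds its last target. There are 200 camera calls.

## Working session

There is one attempt and no reset: what is moved stays moved. The work goes in short steps, Python scripts to look and compute and a shell command to move; the robot and the scene stay as the last step left them, time stands still between calls to the robot, and variables do not carry over. Pictures are saved under pics/ and viewed, about 8 in all and at most 12, crops included, and the job is handed in when it is done.

```bash
mkdir -p pics; ls
python3 - <<'E'
from cell import read_state, cams
import cv2, json
s=read_state(); print({k:s[k] for k in('clock','eef_pos','eef_rot','finger_gap')})
for n in("top","side"):
    c=cams.get_calibration(n); print(n,c)
    im=cams.camera(n); cv2.imwrite(f'pics/{n}0.png',im[:,:,::-1])
E
```

```text
pics
{'clock': 0.0, 'eef_pos': array([ 158.6657027 , -526.30818535,  182.79620536]), 'eef_rot': array([-3.14042271e+00, -6.88034932e-05,  2.92790153e-01]), 'finger_gap': 93.82267487893124}
top {'vertical_fov': 49.09238850670181, 'cx': 323.06311257470384, 'cy': 193.46168871411413, 'R': array([[ 0.01040299, -0.99981911,  0.01592268],
       [-0.99327126, -0.01216901, -0.11516992],
       [ 0.11534285, -0.01461743, -0.99321818]]), 't': array([ -19.6750323 ,  522.63679777, 1308.13114001])}
side {'vertical_fov': 46.22866325852519, 'cx': 319.14450945666937, 'cy': 197.04614587949038, 'R': array([[-0.92827922, -0.37156127, -0.0154889 ],
       [-0.23278745,  0.6130494 , -0.75497049],
       [ 0.29001325, -0.6972178 , -0.65557582]]), 't': array([ 461.79930129,  218.68684282, 1177.14743767])}
```

View pics/top0.png

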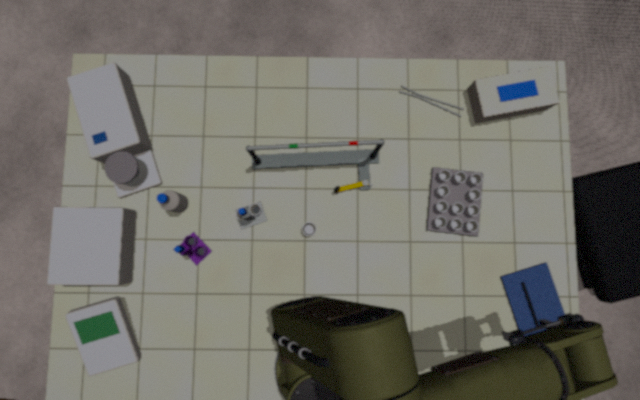

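View pics/side0.png

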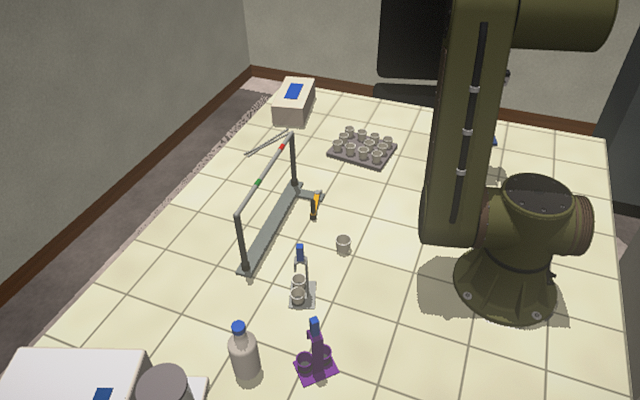

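The top view shows the rail between about (250,150) and (383,141), with the green band at (293,146) and the red at (353,143). The yellow brace is at (350,186), with its black peg at about (335,190) and its hinge at about (363,183). Carrier candidates are the steel one with a blue grip at (242,212) and the purple look-alike at (185,248). The steel one is meant. The loose crucible is at (308,229) and the wash bottle at (168,200).

```bash
cat > h.py <<'E'
import numpy as np, cv2
from cell import read_state, cams
def f(c): return 200/np.tan(np.radians(c['vertical_fov']/2))
def ray(c,p):
    d=np.array([(p[0]-c['cx'])/f(c),(p[1]-c['cy'])/f(c),1.]); R=c['R']
    return -R.T@c['t'], R.T@d
def plane(c,p,z):
    o,d=ray(c,p); return o+d*(z-o[2])/d[2]
def tri(c1,p1,c2,p2):
    o1,d1=ray(c1,p1);o2,d2=ray(c2,p2)
    d1/=np.linalg.norm(d1);d2/=np.linalg.norm(d2)
    s=np.linalg.lstsq(np.c_[d1,-d2],o2-o1,rcond=None)[0]
    a=o1+s[0]*d1;b=o2+s[1]*d2; return (a+b)/2,np.linalg.norm(a-b)
def proj(c,X):
    q=c['R']@np.asarray(X,float)+c['t']; return f(c)*q[:2]/q[2]+[c['cx'],c['cy']]
H={'green':(45,75),'yellow':(18,30),'blue':(100,120),'purple':(130,160)}
def blobs(im,col,smin=130,vmin=60,amin=5):
    h=cv2.cvtColor(im,cv2.COLOR_RGB2HSV)
    if col=='red': m=cv2.inRange(h,(0,smin,vmin),(8,255,255))|cv2.inRange(h,(172,smin,vmin),(180,255,255))
    else: m=cv2.inRange(h,(H[col][0],smin,vmin),(H[col][1],255,255))
    n,_,st,ce=cv2.connectedComponentsWithStats(m)
    return [(ce[i].round(1).tolist(),int(st[i][4]),st[i][:4].tolist()) for i in range(1,n) if st[i][4]>=amin]
E
python3 - <<'E'
from h import *
I={}
for n in('top','side'):
    im=cv2.imread(f'pics/{n}0.png')[:,:,::-1].copy();I[n]=im
    for c in('green','red','yellow','blue'): print(n,c,blobs(im,c))
a=cv2.resize(I['top'][125:245,225:395],None,fx=4,fy=4,interpolation=cv2.INTER_CUBIC)
b=cv2.resize(I['side'][120:320,225:365],None,fx=3,fy=3,interpolation=cv2.INTER_CUBIC)
cv2.imwrite('pics/c_top.png',a[:,:,::-1]);cv2.imwrite('pics/c_side.png',b[:,:,::-1])
E
```

```text
top green [([292.9, 145.8], 17, [290, 145, 7, 3]), ([96.4, 327.3], 710, [76, 313, 42, 29])]
top red [([353.0, 142.6], 29, [349, 141, 9, 4])]
top yellow [([350.3, 186.3], 120, [338, 181, 25, 11])]
top blue [([517.3, 90.4], 544, [498, 81, 39, 20]), ([99.3, 137.5], 91, [93, 133, 13, 10]), ([162.0, 198.0], 70, [158, 194, 10, 9]), ([241.9, 211.4], 35, [239, 209, 7, 6]), ([178.1, 248.6], 36, [175, 246, 7, 6]), ([532.4, 295.9], 2202, [502, 264, 61, 67])]
side green [([256.9, 180.9], 9, [255, 179, 5, 5])]
side red [([281.5, 146.3], 22, [279, 144, 6, 6])]
side yellow [([315.9, 200.2], 62, [313, 194, 7, 18]), ([312.4, 213.9], 9, [310, 213, 6, 3])]
side blue [([293.2, 90.8], 179, [284, 84, 19, 15]), ([299.4, 246.0], 31, [296, 244, 7, 5]), ([313.5, 319.9], 44, [310, 317, 8, 7]), ([237.6, 325.8], 120, [231, 320, 14, 12]), ([102.3, 393.5], 184, [93, 388, 19, 12])]
```

View pics/c_top.png

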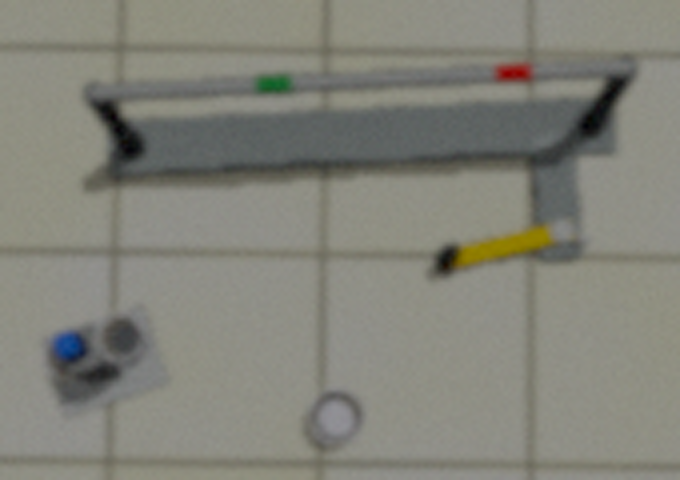

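View pics/c_side.png

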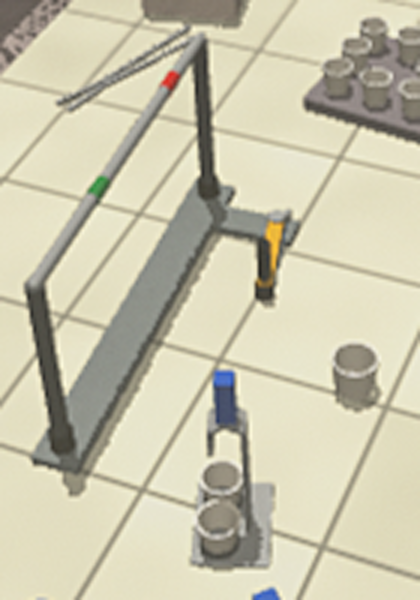

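Run:
```python
from h import *
np.set_printoptions(precision=1,suppress=True)
T=cams.get_calibration('top');S=cams.get_calibration('side')
g=plane(T,(292.9,145.8),200);r=plane(T,(353,142.6),200)
print('green',g,tri(T,(292.9,145.8),S,(256.9,180.9)));print('red',r,tri(T,(353,142.6),S,(281.5,146.3)))
p1=plane(T,(248.2,147.5),200);p2=plane(T,(382.5,141.5),200)
print('posts',p1,p2,np.linalg.norm(p1-p2));m=(p1+p2)/2
y=(p1-p2);y/=np.linalg.norm(y);x=np.array([y[1],-y[0],0]);o=m*[1,1,0]
print('stand',o,'yaw',np.degrees(np.arctan2(-y[0],y[1])),'green y',(g-m)@y,'red y',(r-m)@y)
h=o-85*x-150*y;print('hinge expected',h,'meas',plane(T,(366.2,182.5),21))
pk=plane(T,(336.7,189.2),60);print('peg',pk,'yellow',plane(T,(350.3,186.3),21), 'tri pegside',tri(T,(336.7,189.2),S,(313,200)))
print('grip',tri(T,(241.9,211.4),S,(299.4,246)))
cs=np.array([plane(T,(225+a/4,125+b/4),2) for a,b in((43,345),(145,305),(170,382),(65,418))]);print('tray',cs,cs.mean(0))
e=(cs[0]-cs[1])+(cs[3]-cs[2]);print('carrier yaw',np.degrees(np.arctan2(-e[0],e[1])),np.linalg.norm(e)/2)
print('crucible',plane(T,(308,229.5),38),'bottle',plane(T,(162,198),160))
print('brace ang', np.degrees(np.arctan2(*( (pk-h)@np.c_[-x,y]))))
W=cams.get_calibration('wrist');print(W,read_state()['eef_pos'])
```

```text
green [631.5  71.5 200. ] (array([631.7,  71.7, 206.4]), np.float64(3.3335020811543727))
red [642.7 -90.8 200. ] (array([642. , -90.5, 203.7]), np.float64(0.3895487907259805))
posts [625.2 191.6 200. ] [ 646.8 -170.8  200. ] 363.0505535876533
stand [636.   10.4   0. ] yaw 3.4157784785784138 green y 61.25294497153266 red y -101.40207402636251
hinge expected [ 560.1 -144.4    0. ] meas [ 559.7 -146.9   21. ]
peg [532.7 -54.   60. ] yellow [547.2 -97.7  21. ] tri pegside (array([533.6, -52.8,  70.9]), np.float64(4.688027018318894))
grip (array([456.7, 208.4, 172.3]), np.float64(4.1338454826694315))
tray [[467.3 255.7   2. ]
 [499.4 177.7   2. ]
 [439.8 156.8   2. ]
 [411.2 236.9   2. ]] [454.4 206.8   2. ]
carrier yaw 21.005404426200208 84.6514705887424
crucible [412.2  30.5  38. ] bottle [489.9 429.2 160. ]
brace ang 13.427246837365251
{'vertical_fov': 64.1389161019744, 'cx': 325.56549522285263, 'cy': 198.57461905515555, 'R': array([[ 0.3, -1. , -0. ],
       [-0.9, -0.3,  0.2],
       [-0.2, -0.1, -1. ]]), 't': array([-549.7,  -24.7,  390.9])} [ 158.7 -526.4  182.9]
```

```bash
cat >> h.py <<'E'
from scipy.spatial.transform import Rotation as Ro
def go(X,yaw=None):
    s=read_state(); R=Ro.from_euler('xyz',s['eef_rot']).as_matrix()
    d=R.T@(np.asarray(X,float)-s['eef_pos'])/1000
    t=0 if yaw is None else -((yaw-np.degrees(s['eef_rot'][2])+180)%360-180)
    print('shift',d.round(4),'turn',round(t,1),'rows',round(max(np.linalg.norm(d)/.06,abs(t)/10.5),1))
E
python3 -c "
from h import *
go((525,-54,150),135)"
```

```text
shift [ 0.487  -0.3465  0.0332] turn -118.2 rows 11.3
```

```bash
python3 -m handwheel '[[0.042,-0.03,0.0,-10.3],[0.085,-0.06,0.0,-20.6],[0.127,-0.09,0,-30.9],[0.169,-0.12,0,-41.2],[0.21,-0.15,0,-51.5]]' 0 20; python3 -c "
from h import *
go((525,-54,150),135);print(read_state()['joints'])"
```

```text
clock: 0.72
eef_pos: [317.1, -320.6, 182.9]
eef_rot: [-3.141, -0.001, 1.197]
wrist_force: [1.0, -0.4, 0.2]
finger_gap: 93.7
shift [0.324  0.0963 0.0331] turn -66.4 rows 6.3
[-8.72370253e-01  7.83488401e-02  1.78561373e+00  5.18335897e-04
  1.27878760e+00 -4.99191990e-01]
```

```bash
python3 -m handwheel '[[0.052,0.015,0.005,-10.5],[0.104,0.03,0.01,-21],[0.156,0.045,0.015,-31.5],[0.208,0.06,0.02,-42],[0.26,0.078,0.025,-52.5]]'; python3 -c "
from h import *
go((525,-54,150),135)"
```

```text
clock: 1.35
eef_pos: [485.4, -105.3, 157.9]
eef_rot: [3.141, -0.001, 2.12]
wrist_force: [0.6, -0.6, 0.6]
finger_gap: 94.1
shift [0.0231 0.0605 0.0079] turn -13.5 rows 1.3
```

```bash
python3 -m handwheel '[[0.012,0.03,0.004,-6.7],[0.023,0.06,0.008,-13.5],[0.023,0.06,0.008,-13.5],[0.023,0.06,0.008,-13.5]]'; python3 -c "
from h import *
im=cams.camera('wrist');cv2.imwrite('pics/w1.png',im[:,:,::-1]);c=cams.get_calibration('wrist');print(proj(c,(533,-54,60)),proj(c,read_state()['eef_pos']));print(c)
for b in blobs(im,'yellow'):print(b)"
```

```text
clock: 1.85
eef_pos: [524.1, -54.7, 149.8]
eef_rot: [3.142, -0.001, 2.354]
wrist_force: [-0.2, -0.2, -0.3]
finger_gap: 94.1
[332.80188037 201.25622176] [325.41116702 226.39643541]
{'vertical_fov': 64.1389161019744, 'cx': 325.56549522285263, 'cy': 198.57461905515555, 'R': array([[ 7.09152122e-01,  7.05055027e-01,  8.22461802e-04],
       [ 6.84689121e-01, -6.88945284e-01,  2.37813377e-01],
       [ 1.68238148e-01, -1.68082730e-01, -9.71310517e-01]]), 't': array([-333.13240936, -413.88308879,  260.45952972])}
([313.2, 230.6], 881, [290, 190, 44, 73])
([132.4, 287.8], 109, [126, 281, 15, 14])
([110.4, 318.3], 464, [102, 282, 23, 65])
([140.7, 292.7], 13, [138, 290, 6, 5])
([542.1, 328.2], 307, [527, 296, 23, 51])
([117.7, 301.0], 10, [116, 298, 4, 6])
([115.7, 305.0], 7, [114, 304, 4, 3])
([124.1, 334.3], 13, [123, 331, 3, 8])
([527.0, 334.0], 7, [527, 331, 1, 7])
([111.4, 335.8], 5, [110, 334, 4, 4])
([127.2, 338.9], 10, [127, 335, 2, 8])
([549.1, 363.5], 22, [544, 363, 13, 4])
([560.5, 363.0], 6, [558, 363, 6, 1])
([570.6, 363.1], 14, [565, 363, 13, 2])
([582.5, 363.0], 8, [579, 363, 8, 1])
([594.0, 363.0], 13, [588, 363, 13, 1])
([619.5, 363.0], 6, [617, 363, 6, 1])
([629.0, 363.0], 5, [627, 363, 5, 1])
([497.7, 371.2], 6, [496, 370, 4, 3])
([533.6, 375.2], 330, [495, 370, 130, 9])
([636.0, 375.3], 7, [633, 374, 7, 3])
([628.5, 377.0], 6, [626, 377, 6, 1])
```

View pics/w1.png

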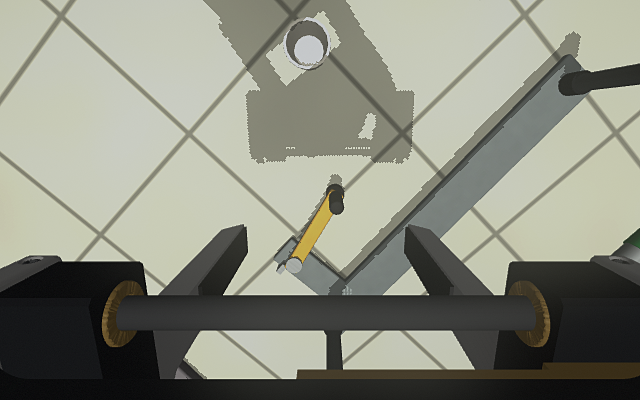

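The wrist view shows the peg's top at about (337,206), its foot at about (335,188), and the hinge at (292,265). My estimate projects to (333,201), so they agree to a few mm.

```bash
python3 -c "
from h import *
c=cams.get_calibration('wrist')
print(plane(c,(337,205),67),plane(c,(335.5,188),21),plane(c,(292,265),21))
go((*plane(c,(337,205),67)[:2],37))"
```

```text
[536.90173133 -52.64286932  67.        ] [532.41524308 -48.13435357  21.        ] [ 560.51025512 -144.79766771   21.        ]
shift [-0.0075  0.0107  0.1129] turn 0 rows 1.9
```

```bash
python3 -m handwheel '[[-0.007,0.008,0.04,0],[-0.007,0.008,0.08,0],[-0.007,0.008,0.113,0],[-0.007,0.008,0.113,0]]' && python3 -m handwheel '[[0,0,0,0],[0,0,0,0],[0,0,0,0],[0,0,0,0],[0,0,0,0]]' 1 20
```

```text
clock: 2.4
eef_pos: [533.1, -54.8, 35.5]
eef_rot: [-3.14, -0.004, 2.352]
wrist_force: [0.4, 0.3, 1.1]
finger_gap: 94.2
clock: 3.02
eef_pos: [533.2, -54.7, 35.6]
eef_rot: [-3.14, -0.004, 2.352]
wrist_force: [-0.1, 0.6, 0.4]
finger_gap: 47.5
```

```bash
python3 -m handwheel '[[0,0,0,0],[0,0,0,0],[0,0,0,0],[0,0,0,0],[0,0,0,0]]'; python3 -c "
from h import *
s=read_state();R=Ro.from_euler('xyz',s['eef_rot']).as_matrix()
h=np.array([560.3,-145,0]);v=(s['eef_pos']-h)*[1,1,0];print('r',np.linalg.norm(v))
a0=np.arctan2(v[1],v[0]);print(np.degrees(a0))
for a in range(8,96,8):
  b=a0+np.radians(a); p=h+np.linalg.norm(v)*np.array([np.cos(b),np.sin(b),0]);d=(R.T@(p-h-v))/1000;print(a,d.round(4)[:2], p.round(0))"
```

```text
clock: 3.65
eef_pos: [533.2, -54.5, 35.6]
eef_rot: [-3.14, -0.004, 2.352]
wrist_force: [0.3, 3.6, 0.4]
finger_gap: 13.2
r 94.4584532985951
106.66619072447936
8 [ 0.0054 -0.012 ] [521. -59.   0.]
16 [ 0.009  -0.0247] [509. -65.   0.]
24 [ 0.0109 -0.0377] [499. -73.   0.]
32 [ 0.0109 -0.0509] [489. -83.   0.]
40 [ 0.0091 -0.064 ] [481. -93.   0.]
48 [ 0.0055 -0.0766] [ 475. -105.    0.]
56 [ 0.0001 -0.0887] [ 470. -117.    0.]
64 [-0.0069 -0.0999] [ 467. -130.    0.]
72 [-0.0153 -0.11  ] [ 466. -143.    0.]
80 [-0.0251 -0.1188] [ 466. -156.    0.]
88 [-0.036  -0.1262] [ 469. -169.    0.]
```

```bash
python3 -m handwheel '[[0.005,-0.012,0,0],[0.009,-0.025,0,0],[0.010,-0.038,0,0],[0.010,-0.051,0,0],[0.008,-0.064,0,0]]'; python3 -m handwheel '[[-0.004,-0.0126,0,0],[-0.009,-0.0247,0,0],[-0.016,-0.036,0,0],[-0.0245,-0.046,0,0],[-0.0245,-0.046,0,0]]'
```

```text
clock: 4.28
eef_pos: [481.8, -94.4, 35.8]
eef_rot: [-3.14, -0.004, 2.352]
wrist_force: [1.6, 2.5, -0.2]
finger_gap: 13.2
clock: 4.9
eef_pos: [467.6, -144.4, 36.0]
eef_rot: [3.14, -0.003, 2.35]
wrist_force: [10.8, 9.5, -3.7]
finger_gap: 13.3
```

```bash
python3 -m handwheel '[[-0.004,-0.001,0,0],[-0.008,-0.0035,0,0],[-0.008,-0.0035,0,0]]'; python3 -c "
from h import *
im=cams.camera('wrist');cv2.imwrite('pics/w2.png',im[:,:,::-1])"
```

```text
clock: 5.28
eef_pos: [472.5, -149.9, 36.2]
eef_rot: [3.134, -0.004, 2.35]
wrist_force: [17.6, 31.5, -1.4]
finger_gap: 13.2
```

The 31 N reaction against the swing suggests the leg is on its stop. I'll release it, rise, and check from the top camera.

```bash
python3 -m handwheel '[[0,0,0,0],[0,0,0,0],[0,0,0,0],[0,0,0,0]]' 0; python3 -m handwheel '[[0,0,-0.05,0],[0,0,-0.11,0],[0,0,-0.17,0],[0,0,-0.21,0]]'; python3 -c "
from h import *
im=cams.camera('wrist');c=cams.get_calibration('wrist');cv2.imwrite('pics/w3.png',im[:,:,::-1])
print([b for b in blobs(im,'yellow',amin=150)]);print('expected home hinge,peg',proj(c,(560.3,-144.7,21)),proj(c,(470.5,-150,67)),proj(c,(470.5,-150,21)))
h=cv2.cvtColor(im,cv2.COLOR_RGB2HSV);m=cv2.inRange(h,(18,130,60),(32,255,255));k=max(cv2.findContours(m,0,1)[0],key=cv2.contourArea)
b=cv2.boxPoints(cv2.minAreaRect(k));P=np.array([plane(c,q,21) for q in b]);e=max((P[i]-P[i-1] for i in range(4)),key=np.linalg.norm);print(P.round(1),'leg dir deg',np.degrees(np.arctan2(e[1],e[0]))%180,'home 3.4')
go((456,207,240),201)"
```

```text
clock: 5.82
eef_pos: [472.4, -150.3, 36.1]
eef_rot: [3.134, -0.004, 2.349]
wrist_force: [0.9, 0.2, 0.4]
finger_gap: 49.9
clock: 6.32
eef_pos: [472.0, -152.3, 249.1]
eef_rot: [3.133, -0.001, 2.349]
wrist_force: [-1.0, 0.2, -1.1]
finger_gap: 89.8
[([350.9, 190.0], 587, [327, 164, 50, 49]), ([119.6, 318.1], 438, [112, 282, 21, 65]), ([534.0, 326.7], 264, [520, 298, 20, 49]), ([547.1, 377.9], 157, [479, 377, 146, 2])]
expected home hinge,peg [371.53211035 209.63283185] [323.8745259  173.76534149] [323.67934082 168.13548595]
[[ 470.6 -156.2   21. ]
 [ 469.6 -140.9   21. ]
 [ 559.8 -135.3   21. ]
 [ 561.5 -151.1   21. ]] leg dir deg 3.2574893543485075 home 3.4
shift [0.2682 0.2403 0.015 ] turn -66.4 rows 6.3
```

View pics/w3.png

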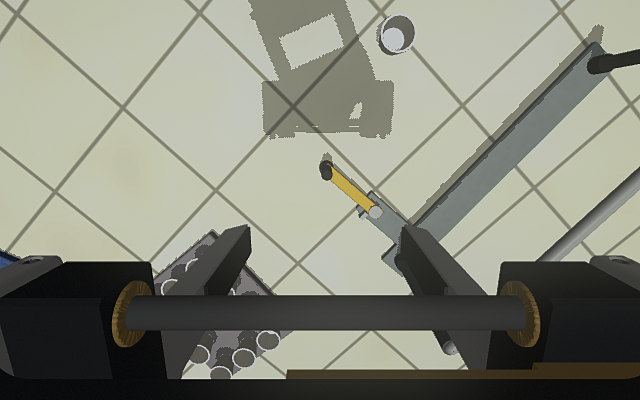

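The wrist view shows the leg from the hinge at (374,211) to the peg at (326,168). It points 3.3° against the stand's 3.4°, so the brace is home. Next I go above the steel carrier.

```bash
python3 -m handwheel '[[0.039,0.035,0,-10],[0.078,0.07,0,-20],[0.117,0.105,0,-30],[0.156,0.14,0,-40],[0.195,0.175,0,-50]]' 0;  python3 -c "
from h import *
go((456,207,240),201)"
```

```text
clock: 7.0
eef_pos: [460.5, 110.4, 254.4]
eef_rot: [3.138, 0.011, -3.056]
wrist_force: [1.2, -0.0, 0.2]
finger_gap: 94.1
shift [-0.0037  0.0966  0.0148] turn -16.1 rows 1.6
```

```bash
python3 -m handwheel '[[-0.002,0.048,0.005,-8],[-0.004,0.097,0.01,-16],[-0.004,0.097,0.01,-16],[-0.004,0.097,0.01,-16]]';  python3 -c "
from h import *
im=cams.camera('wrist');c=cams.get_calibration('wrist');cv2.imwrite('pics/w4.png',im[:,:,::-1])
print(proj(c,(456.7,208.4,178)))
for b in blobs(im,'blue',amin=60): print(b)
h=cv2.cvtColor(im,cv2.COLOR_RGB2HSV);m=cv2.inRange(h,(100,130,60),(120,255,255))
for k in cv2.findContours(m,0,1)[0]:
  if cv2.contourArea(k)>60: print(cv2.boxPoints(cv2.minAreaRect(k)).round(0).tolist())
go((456,207,240),201)"
```

```text
clock: 7.5
eef_pos: [456.3, 206.9, 244.7]
eef_rot: [-3.142, 0.011, -2.778]
wrist_force: [0.6, -1.2, 0.2]
finger_gap: 94.0
[327.70856192 201.76413317]
([559.4, 160.9], 319, [549, 150, 22, 23])
[[546.0, 158.0], [565.0, 149.0], [572.0, 164.0], [553.0, 173.0]]
shift [0.0003 0.0006 0.0048] turn -0.2 rows 0.1
```

View pics/w4.png

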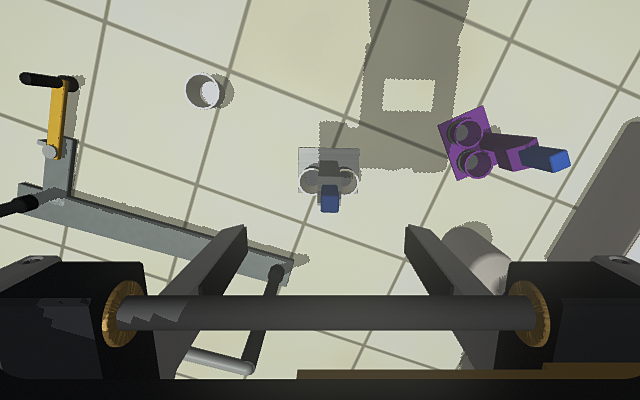

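The steel carrier lies between the jaws with its tray at columns 298–359 and rows 148–192, square to the image. Its blue grip is at about (330,201). The purple look-alike is to the right at (545,158), and the bottle is at (480,260).

```bash
python3 -c "
from h import *
im=cv2.imread('pics/w4.png')[:,:,::-1].copy();c=cams.get_calibration('wrist')
h=cv2.cvtColor(im,cv2.COLOR_RGB2HSV)[140:220,290:370];m=cv2.inRange(h,(100,90,30),(125,255,255))
ys,xs=np.where(m);print(xs.min()+290,xs.max()+290,ys.min()+140,ys.max()+140, len(xs));
for y in range(46,76,2): print(y+140,h[y,40].tolist())
b=(xs.min()+xs.max())/2+290; yb=ys.max()+141
q=plane(c,(b+.5,yb),178);print(q)
yaw=np.radians(201);tx=np.array([np.cos(yaw),np.sin(yaw),0]);print('centre top if far edge',q+8*tx)
t=np.array([plane(c,p,4) for p in((298.5,148.5),(359.5,148.5),(359,192),(298,192))]);print('tray',t.mean(0),'edge deg',np.degrees(np.arctan2(*(t[0]-t[1])[:2])),np.linalg.norm(t[0]-t[1]),np.linalg.norm(t[0]-t[3]))
"
```

```text
321 338 195 212 296
186 [111, 68, 75]
188 [111, 64, 76]
190 [111, 66, 77]
192 [111, 66, 77]
194 [110, 61, 75]
196 [112, 114, 110]
198 [111, 120, 119]
200 [112, 119, 120]
202 [111, 117, 118]
204 [112, 117, 118]
206 [112, 119, 118]
208 [111, 118, 117]
210 [111, 121, 116]
212 [109, 92, 105]
214 [36, 18, 213]
[465.51599968 213.91478488 178.        ]
centre top if far edge [458.04735627 211.04784128 178.        ]
tray [457.45079596 211.58631637   4.        ] edge deg 159.2088981319852 83.78624192502579 61.419570437645504
```

```bash
python3 -c "
from h import *
go((458,211.2,149.5),200.8)"
```

```text
shift [-0.0021  0.0038  0.0953] turn 0.0 rows 1.6
```

```bash
python3 -m handwheel '[[-0.002,0.004,0.02,0],[-0.002,0.004,0.05,0],[-0.002,0.004,0.08,0],[-0.002,0.004,0.095,0],[-0.002,0.004,0.095,0]]'; python3 -m handwheel '[[0,0,0,0],[0,0,0,0],[0,0,0,0],[0,0,0,0],[0,0,0,0]]' 1 25;python3 -m handwheel '[[0,0,0,0],[0,0,0,0],[0,0,0,0],[0,0,0,0],[0,0,0,0]]'
```

```text
clock: 8.18
eef_pos: [457.9, 210.7, 149.6]
eef_rot: [-3.142, 0.01, -2.78]
wrist_force: [0.8, 0.6, 0.2]
finger_gap: 94.1
clock: 8.8
eef_pos: [457.9, 210.8, 149.7]
eef_rot: [-3.142, 0.01, -2.78]
wrist_force: [-0.5, -0.1, 0.1]
finger_gap: 47.7
clock: 9.43
eef_pos: [457.8, 210.8, 149.7]
eef_rot: [3.142, 0.01, -2.78]
wrist_force: [-0.8, 0.0, -0.3]
finger_gap: 15.7
```

```bash
python3 -m handwheel '[[0,0,-0.015,0],[0,0,-0.045,0],[0,0,-0.085,0],[0,0,-0.12,0],[0,0,-0.126,0]]';python3 -c "
from h import *
go((571.5,68,276),183.4)"
```

```text
clock: 10.05
eef_pos: [457.2, 210.5, 278.2]
eef_rot: [-3.142, 0.014, -2.78]
wrist_force: [-0.3, -0.1, -3.3]
finger_gap: 15.6
shift [-0.0564 -0.1738  0.003 ] turn 17.3 rows 3.0
```

```bash
python3 -m handwheel '[[-0.008,-0.025,0.002,3.5],[-0.02,-0.06,0.002,7],[-0.032,-0.1,0.002,10.5],[-0.044,-0.135,0.002,14],[-0.052,-0.16,0.002,17.3]]';python3 -m handwheel '[[-0.002,-0.014,0,0],[-0.002,-0.014,0,0],[-0.002,-0.014,0,0],[-0.002,-0.014,0,0],[-0.002,-0.014,0,0]]';python3 -c "
from h import *
for n in('wrist','side','top'):
  im=cams.camera(n);cv2.imwrite(f'pics/m1{n}.png',im[:,:,::-1])
  for k in('green','red','blue'):
    for b in blobs(im,k):
      if b[1]<400: print(n,k,b)
s=read_state();print(s['eef_pos'],s['eef_rot'])
for n in('wrist','side','top'):print(n,proj(cams.get_calibration(n),s['eef_pos']))
"
```

```text
clock: 10.68
eef_pos: [562.9, 77.9, 275.3]
eef_rot: [3.137, 0.011, -3.085]
wrist_force: [-0.9, 0.1, -2.7]
finger_gap: 15.5
clock: 11.3
eef_pos: [565.5, 64.6, 275.4]
eef_rot: [3.137, 0.012, -3.084]
wrist_force: [0.8, -0.2, -3.0]
finger_gap: 15.4
wrist green ([328.3, 269.4], 228, [317, 263, 24, 12])
wrist red ([155.2, 268.5], 364, [142, 262, 28, 14])
side green ([257.1, 180.9], 11, [255, 179, 5, 5])
side blue ([298.7, 84.5], 15, [295, 84, 8, 2])
side blue ([454.5, 120.0], 6, [452, 120, 6, 1])
side blue ([313.5, 320.0], 46, [310, 317, 8, 8])
side blue ([237.6, 325.8], 120, [231, 320, 14, 12])
side blue ([102.3, 393.5], 184, [93, 388, 19, 12])
top red ([353.2, 142.7], 27, [349, 141, 9, 4])
top blue ([99.3, 137.5], 91, [93, 133, 13, 10])
top blue ([162.1, 198.0], 70, [158, 194, 10, 9])
top blue ([178.2, 248.5], 37, [175, 246, 7, 6])
[565.62088002  64.29956217 275.34890786] [ 3.13741088  0.01158372 -3.08407074]
wrist [325.9344695  226.47257019]
side [280.75890383 162.84583691]
top [293.69635838 164.90067837]
```

View pics/m1wrist.png

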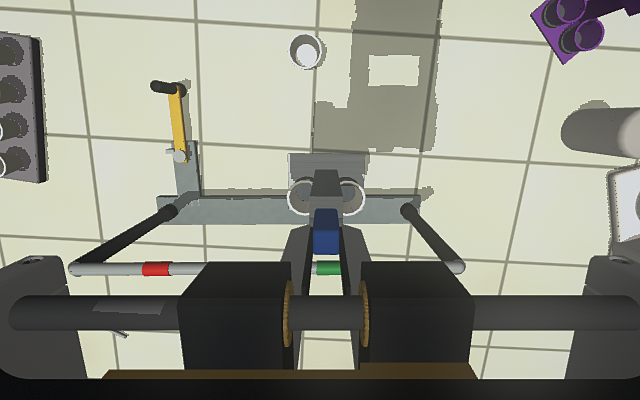

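The wrist view shows the carrier hanging in the jaws with its tray edge along row 153 (columns 289–369). The green band is at (329,269) and the red at (155.5,268.5). The rail lies level in the image, so the yaw is aligned.

```bash
python3 -c "
from h import *
np.set_printoptions(precision=1,suppress=True)
c=cams.get_calibration('wrist')
r=plane(c,(155.7,269),200);g=plane(c,(329,269.5),200);print('red',r,'green',g,np.linalg.norm(r-g),'rail yaw',np.degrees(np.arctan2(-(g-r)[0],(g-r)[1])))
for p in((317,269.5),(341,269.5)):print(plane(c,p,200))
t=[plane(c,p,130) for p in((289,153.5),(369,153.5))];print('tray edge',t,np.linalg.norm(t[0]-t[1]))
v=(t[0]-t[1]);v/=np.linalg.norm(v);n=np.array([-v[1],v[0],0]);print('carrier yaw',np.degrees(np.arctan2(-v[0],v[1])),'centre from edge',(t[0]+t[1])/2+32*n,(t[0]+t[1])/2-32*n)
im=cv2.imread('pics/m1wrist.png')
print(im[262:276:3,300:352:3,1].tolist(), im[262:276:3,300:352:3,2].tolist())
"
```

```text
red [643.6 -91.9 200. ] green [635.2  71.7 200. ] 163.82375865708 rail yaw 2.9616270856160636
[635.8  60.3 200. ]
[634.5  83.  200. ]
tray edge [array([536. ,  23.5, 130. ]), array([531.1, 109.8, 130. ])] 86.47218744497361
carrier yaw -176.74538797189862 centre from edge [565.5  68.5 130. ] [501.6  64.9 130. ]
[[77, 79, 38, 37, 71, 66, 71, 72, 72, 73, 73, 73, 74, 83, 37, 40, 79, 77], [77, 80, 37, 37, 137, 130, 114, 115, 114, 115, 115, 115, 115, 125, 36, 39, 80, 77], [77, 81, 38, 37, 182, 178, 146, 146, 146, 148, 147, 148, 148, 159, 36, 40, 76, 78], [76, 65, 39, 35, 173, 174, 148, 147, 147, 148, 146, 146, 146, 153, 33, 39, 62, 77], [76, 41, 38, 32, 192, 188, 110, 113, 113, 111, 108, 106, 106, 110, 29, 38, 38, 77]] [[76, 79, 37, 36, 68, 66, 37, 40, 38, 40, 40, 39, 40, 42, 36, 37, 79, 77], [77, 80, 37, 37, 134, 130, 52, 55, 54, 55, 56, 54, 55, 57, 35, 37, 79, 77], [77, 81, 37, 36, 177, 178, 67, 71, 71, 71, 71, 72, 71, 75, 37, 38, 75, 77], [77, 64, 37, 33, 168, 174, 65, 67, 68, 68, 67, 66, 66, 68, 34, 37, 61, 77], [76, 40, 36, 30, 190, 189, 33, 37, 37, 37, 30, 30, 29, 31, 31, 36, 37, 76]]
```

```bash
python3 -c "
from h import *
go((635,71,276),183)"
```

```text
shift [-0.0697  0.0027  0.0002] turn 0.3 rows 1.2
```

```bash
python3 -m handwheel '[[-0.015,0.001,0,0],[-0.037,0.002,0,0],[-0.058,0.003,0,0],[-0.07,0.003,0,0],[-0.07,0.003,0,0]]';python3 -c "
from h import *
s=read_state();print(s['eef_pos'])
im=cams.camera('side');cv2.imwrite('pics/m2side.png',cv2.resize(im[80:280,180:340],None,fx=3,fy=3,interpolation=cv2.INTER_CUBIC)[:,:,::-1])
go((635,71,225),183)
"
```

```text
clock: 12.08
eef_pos: [635.6, 71.3, 275.5]
eef_rot: [3.137, 0.011, -3.084]
wrist_force: [-0.4, 0.3, -2.1]
finger_gap: 15.8
[635.581416    71.32371183 275.5035453 ]
shift [ 0.0007 -0.0005  0.0507] turn 0.3 rows 0.8
```

View pics/m2side.png

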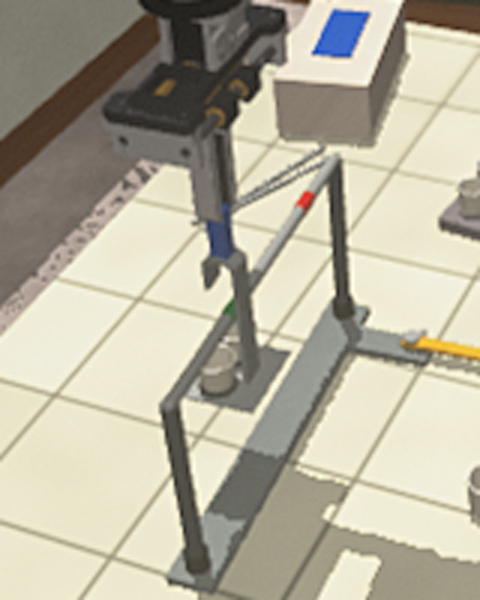

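The side view shows the hook above the rail at the green band, with its stem on the robot side and its tip on the far side. I lower it in steps, watching the force.

```bash
python3 -m handwheel '[[0,0,0.01,0],[0,0,0.02,0],[0,0,0.03,0],[0,0,0.036,0],[0,0,0.036,0]]'; python3 -m handwheel '[[0,0,0.006,0],[0,0,0.01,0],[0,0,0.013,0],[0,0,0.013,0],[0,0,0.013,0]]'
```

```text
clock: 12.75
eef_pos: [635.4, 71.5, 239.3]
eef_rot: [3.137, 0.01, -3.084]
wrist_force: [0.1, 0.0, -2.6]
finger_gap: 15.3
clock: 13.38
eef_pos: [635.6, 71.6, 226.3]
eef_rot: [3.137, 0.01, -3.084]
wrist_force: [1.2, 0.7, -2.0]
finger_gap: 15.2
```

```bash
python3 -m handwheel '[[0,0,0.001,0],[0,0,0.002,0],[0,0,0.002,0],[0,0,0.002,0],[0,0,0.002,0]]'; python3 -m handwheel '[[0,0,0.001,0],[0,0,0.0015,0],[0,0,0.0015,0]]'
```

```text
clock: 14.0
eef_pos: [636.0, 71.6, 225.8]
eef_rot: [3.137, 0.013, -3.084]
wrist_force: [-0.7, -0.9, 6.1]
finger_gap: 15.8
clock: 14.38
eef_pos: [636.4, 71.6, 225.8]
eef_rot: [3.137, 0.015, -3.084]
wrist_force: [-0.9, -0.8, 8.5]
finger_gap: 15.3
```

It is seated: 8.5 N up at the expected height, and x centred itself. Next I slide along tool -y.

```bash
python3 -m handwheel '[[0,-0.008,0.0,0],[0,-0.024,0.0,0],[0,-0.044,0.0,0],[0,-0.064,0.0,0],[0,-0.08,0.0,0]]'
```

```text
clock: 15.0
eef_pos: [641.0, -10.0, 225.4]
eef_rot: [3.137, 0.015, -3.085]
wrist_force: [-2.5, 2.1, 3.1]
finger_gap: 15.7
```

```bash
python3 -m handwheel '[[0,-0.015,0.0,0],[0,-0.035,0.0,0],[0,-0.055,0.0,0],[0,-0.07,0.0,0],[0,-0.07,0.0,0]]';python3 -c "
from h import *
np.set_printoptions(precision=1,suppress=True)
c=cams.get_calibration('wrist');T=cams.get_calibration('top');s=read_state();print(s['eef_pos'])
im=cams.camera('wrist');cv2.imwrite('pics/m3wrist.png',im[:,:,::-1])
for b in blobs(im,'red')+blobs(im,'green',amin=30):print(b,plane(c,b[0],200),plane(c,(b[2][0],b[0][1]),200),plane(c,(b[2][0]+b[2][2],b[0][1]),200))
g=plane(c,s['eef_pos'],200) if 0 else proj(c,s['eef_pos']);print(g)
"
```

```text
clock: 15.62
eef_pos: [645.0, -81.8, 225.0]
eef_rot: [3.139, 0.015, -3.087]
wrist_force: [-2.8, -3.2, 2.5]
finger_gap: 15.6
[645.  -81.8 225. ]
([303.6, 211.9], 158, [299, 204, 10, 17]) [643.5 -98.3 200. ] [ 643.6 -101.7  200. ] [643.2 -94.3 200. ]
[325.9 226.5]
```

View pics/m3wrist.png

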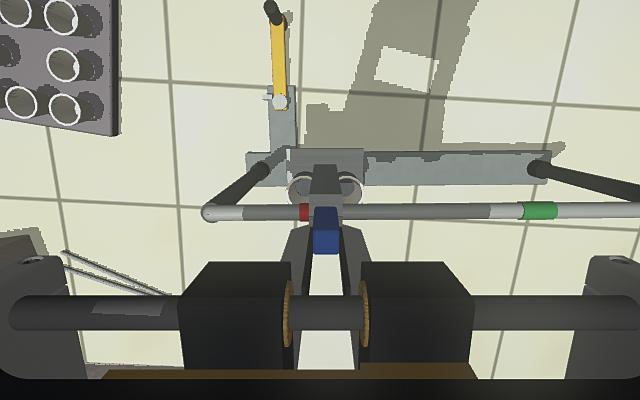

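The red band's left end shows at columns 299–309, to the left of the hook's strip. The 24 mm strip and 24 mm band therefore still differ by about 7.5–8 mm.

```bash
python3 -m handwheel '[[0,-0.004,0,0],[0,-0.008,0,0],[0,-0.008,0,0],[0,-0.008,0,0]]';python3 -c "
from h import *
np.set_printoptions(precision=1,suppress=True)
c=cams.get_calibration('wrist');s=read_state();print(s['eef_pos'])
im=cams.camera('wrist');cv2.imwrite('pics/m4wrist.png',cv2.resize(im[180:260,270:380],None,fx=6,fy=6)[:,:,::-1])
im2=cv2.imread('pics/m3wrist.png')[:,:,::-1].copy()
for b in blobs(im,'red',100,40,3)+blobs(im,'green',amin=30):print(b,plane(c,b[0],200))
"
```

```text
clock: 16.18
eef_pos: [645.4, -89.1, 225.0]
eef_rot: [3.139, 0.015, -3.086]
wrist_force: [-3.2, 0.9, 2.8]
finger_gap: 15.4
[645.4 -89.1 225. ]
```

View pics/m4wrist.png

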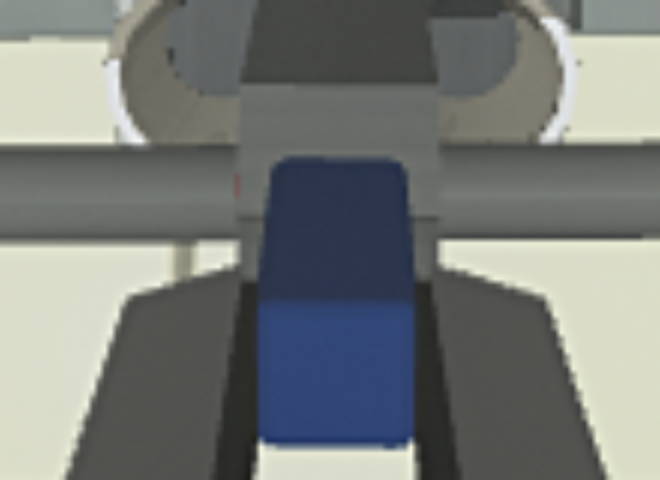

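Only a sliver of red shows at the hook's left edge, so it is within about 1.5 mm. I nudge 1 mm more, then open.

```bash
python3 -m handwheel '[[0.0005,-0.0012,0,0],[0.0005,-0.0012,0,0],[0.0005,-0.0012,0,0]]';python3 -m handwheel '[[0,0,0,0],[0,0,0,0],[0,0,0,0],[0,0,0,0],[0,0,0,0]]' 0; python3 -m handwheel '[[0,0,0,0],[0,0,0,0],[0,0,0,0],[0,0,0,0]]'; python3 -m handwheel '[[0,0,-0.01,0],[0,0,-0.03,0],[0,0,-0.06,0],[0,0,-0.10,0],[0,0,-0.13,0]]';python3 -c "
from h import *
np.set_printoptions(precision=1,suppress=True)
c=cams.get_calibration('wrist')
for n in('wrist','top'):
  im=cams.camera(n);cv2.imwrite(f'pics/m5{n}.png',im[:,:,::-1])
  c=cams.get_calibration(n);
  for k in('red','green','blue'):
    for b in blobs(im,k,90,30,4): 
      if b[1]<800 and n=='wrist':print(n,k,b,plane(c,b[0],253 if k=='blue' else 200))
im=cv2.imread('pics/m5wrist.png');print(proj(cams.get_calibration('wrist'),(645,-90,253)))
im=cams.camera('side');cv2.imwrite('pics/m5side.png',im[:,:,::-1])
"
```

```text
clock: 16.6
eef_pos: [645.0, -90.3, 224.9]
eef_rot: [3.139, 0.015, -3.086]
wrist_force: [-1.0, 2.0, 1.7]
finger_gap: 15.6
clock: 17.23
eef_pos: [645.0, -90.3, 224.9]
eef_rot: [3.139, 0.015, -3.086]
wrist_force: [0.2, 0.1, -0.1]
finger_gap: 62.1
clock: 17.73
eef_pos: [645.0, -90.3, 224.9]
eef_rot: [3.139, 0.015, -3.086]
wrist_force: [-0.4, -0.2, 0.6]
finger_gap: 94.0
clock: 18.35
eef_pos: [643.0, -90.7, 357.7]
eef_rot: [3.14, 0.017, -3.086]
wrist_force: [-0.7, 0.7, 0.0]
finger_gap: 93.8
wrist red ([337.0, 179.0], 11, [337, 174, 1, 11]) [643.5 -77.5 200. ]
wrist green ([470.4, 179.0], 231, [458, 174, 24, 11]) [635.   76.4 200. ]
wrist blue ([330.9, 178.3], 16, [326, 176, 8, 9]) [632.4 -86.2 253. ]
wrist blue ([325.7, 193.0], 231, [318, 186, 16, 15]) [647.6 -90.5 253. ]
wrist blue ([16.2, 256.0], 401, [0, 248, 41, 21]) [ 733.6 -411.5  253. ]
[326.3 190.9]
```

View pics/m5wrist.png

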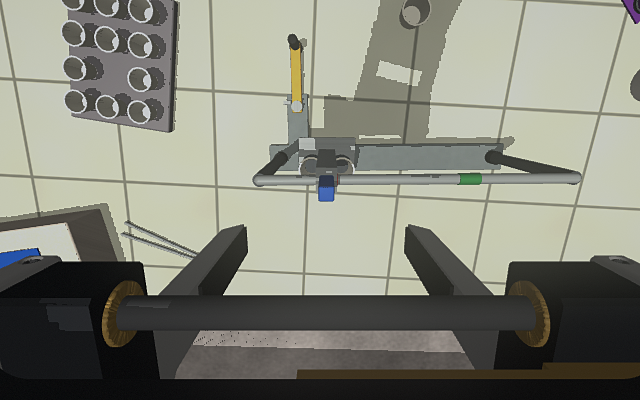

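The carrier hangs at the red band. Its grip is at (326,193) with one pixel of red showing beside the hook, and the brace and crucible are undisturbed. My picture allowance is used up, so the last checks (at rest, upright, brace home) are by numbers.

```bash
python3 -m handwheel '[[0,0,0,0],[0,0,0,0],[0,0,0,0],[0,0,0,0],[0,0,0,0]]'; python3 -c "
from h import *
np.set_printoptions(precision=1,suppress=True)
T=cams.get_calibration('top');S=cams.get_calibration('side');c=cams.get_calibration('wrist')
im=cams.camera('wrist');s=cams.camera('side')
print('wrist blue',[b for b in blobs(im,'blue',90,30,100)],'red',blobs(im,'red',90,30,3))
print('side blue',[b for b in blobs(s,'blue',90,30) if 230<b[0][0]<330 and b[0][1]<250],'expected grip',proj(S,(645,-90.5,235)),'red seen',blobs(s,'red',90,30,2))
h=cv2.cvtColor(im,cv2.COLOR_RGB2HSV);m=cv2.inRange(h,(18,130,60),(32,255,255));m[150:]=0
k=max(cv2.findContours(m,0,1)[0],key=cv2.contourArea);P=[plane(c,q,21) for q in cv2.boxPoints(cv2.minAreaRect(k))];e=max((P[i]-P[i-1] for i in range(4)),key=np.linalg.norm);print('leg deg',np.degrees(np.arctan2(e[1],e[0]))%180)
g=plane(c,(303.5,137.5),79),plane(c,(354.5,137.5),79);print('tray edge mid',(g[0]+g[1])/2,np.linalg.norm(g[0]-g[1]))
print('crucible',plane(c,(415,10),38))
"
```

```text
clock: 19.12
eef_pos: [643.3, -90.8, 356.6]
eef_rot: [3.14, 0.018, -3.086]
wrist_force: [-0.1, 1.4, -0.3]
finger_gap: 94.0
wrist blue [([326.0, 193.0], 225, [319, 186, 15, 15]), ([16.0, 255.9], 404, [0, 248, 40, 21])] red [([337.0, 179.5], 10, [337, 175, 1, 10])]
side blue [([293.3, 90.7], 187, [284, 83, 19, 16]), ([278.6, 137.3], 69, [276, 130, 7, 16])] expected grip [279.8 136.6] red seen []
leg deg 3.617679600491016
tray edge mid [604.5 -87.4  79. ] 75.19372570751418
crucible [418.1  27.6  38. ]
```

```bash
python3 -c "
from cell import manip; print(manip.sign_off())"
```

```text
the job is handed in; nothing more can be done
None
```

I did the whole task and handed it in at about 19 s on the robot's clock; no verdict was reported.

- **Brace:** I pinched the peg and swung the leg out until the stop pushed back with about 31 N. After release the leg measured 3.3°, and 3.6° in the last check, against the stand's 3.4°, so it is home.
- **Hooking on:** I took the steel carrier by its blue grip and hooked it over the rail at the green band. The upward force was 8.5 N and x centred itself, so it was seated.
- **Sliding:** I slid it about 162 mm along the rail in contact, with 2–3 N upward force, and released it at the red band.
- **Last checks:**
  - The hook covers the red band except for one pixel (about 1 mm).
  - The grip stayed within 0.3 px in two wrist pictures taken 0.8 s apart.
  - The grip is within about 1.5 px of its expected place in the side view.
  - The fingers are open and well clear above, and the crucible is within about 7 mm of where I first measured it by a rough reading.
- **Disagreements:**
  - The top and wrist cameras differed by 3–5 mm on the carrier and rail. I used the wrist values, and the self-centring at seating agreed.
  - The last tray-edge reading was poor (75 mm instead of 84 mm), so I did not use it. Uprightness therefore rests on the side and wrist views only.
  - I did not measure the bottle again at the end, but the arm never went near it.

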